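Re-rack the hot-air nozzles in reverse order

ROBOT

A 7-joint arm with a two-finger parallel gripper is mounted at the origin on a cart in front of the work surface, level with it; the furniture and walls round the work are solid. World frame = base frame: x ahead of the robot, y to its left, z up, the work surface at z = 0. Lengths are in m, angles in rad, forces in N, time in s.
With the tool pointing down it reaches from about 0.425 to 0.875 m from the base axis. Payload 9.9 kg.
Tool frame: the origin (TCP) lies at the very end of the fingers, on their centre line; the grasp point (between the pads) lies 19 mm behind it; z points along the fingers, y is the line along which they close (so a half turn about z gives the same grasp; the last joint's range is limited). The gripper opens to 85 mm and grips with 20 to 120 N. Pads are 22 mm wide; open, the fingers measure 114 mm over their backs; the gripper's body (76 mm by 85 mm) begins 54 mm behind the grasp point. The pads swing forward as they close: fully open they stand 13 mm farther back than shut.
Start: joints at [-1.255, 0.576, 0.025, 1.437, -0.015, 1.129, -0.057], TCP at [0.263, 0.622, 0.191] pointing down, gripper open.
Joint ranges: [-2.76, 2.76], [-0.34, 2.15], [-1.52, 1.57], [0.19, 2.46], [-1.09, 4.23], [0.17, 1.99], [-2.82, 2.82]. Speed limits (rad/s): [2.22, 2.22, 3.01, 3.01, 3.14, 3.14, 3.14].

INTERFACE

Orientations are given as a unit quaternion [w, x, y, z].
In Python, from station import env, cams gives the robot as it stands.
- The arm moves only by the tool apply_moves, never from a script. Its argument "commands" is a list of rows, each a list of 7 numbers: the turn, a rotation vector about the tool's x, y, z in degrees, then the shift along the tool's x, y, z in m, then the opening, from 0 (shut) to 1 (fully open). A call has 1 to 5 rows; each row shifts and turns the commanded pose from where the row before left it, along the tool's axes as they then stand; what a row does not reach is not made up. A row lasts 1/10 s, in which the tool goes at most 50 mm and 8.59 degrees, less where a joint would pass 70% of its speed; a pose out of reach is approached as far as the arm can. A call with a gripper value outside its range is refused whole. The fingers move at their own pace and stop on an object; "squeeze" is the grip in N (left out, the last holds). Time passes only in rows, so rows that do not move let the fingers close. It gives the time, the measured TCP pose, the force, the opening and the grip force at its end, in the units of the state.
- env.get_obs(): the state, without advancing time (a new reading comes with each control period).
- cams.snapshot(name): name is "scene" or "side" or "wrist"; returns (picture, depth): 400x640x3 uint8, red, green, blue; 400x640 float32, m along the optical axis (not along the pixel's ray), 0 where there is no reading.
- cams.camera_model(name): a dict with "intrinsics" (3x3 intrinsics, pixels), "origin" and "attitude" of the camera in the world. Camera axes: x right, y down, z forward; pixel columns grow to the right and rows downward; lengths in m; the calibration is good to about 2 mm. The wrist camera is an equidistant fisheye: a pixel r from the principal point sees the ray r / f radians off the axis. A picture is of the moment at which its call begins: read the wrist's pose just before it. camera_model takes no time and is no camera call; for the wrist camera it gives the pose at the moment of the call.
- env.close_job(): hands the job in; it is judged then, once.
The state is a dict: "time": time; "joints": joint angles; "qvel": joint speeds; "tau": joint torques, N m; "ee_pos": TCP position; "tcp_rot": TCP orientation; "contact_force": force on the tool from outside, world axes, zero at the start; "moment": the same for the moment, N m; "opening": opening from 0.0 (shut) to 1.0 (fully open); "gripper_force": force on a finger pad.
Only numpy, scipy, OpenCV 4.12 (cv2) and the standard library are available. Lean on these libraries where they do the work, as an engineer would, in place of code of your own. Each camera call takes 0.05 s, during which the arm holds its last target. There are 200 camera calls.

TASK

The next board is worked from its other end, so move the four hot-air nozzles from the home rack with the coloured cups to the plain rack with the white cups, one to a cup, in reverse order: the nozzle that stands leftmost in the home rack, seen from the robot, goes rightmost in the plain rack, the second from the left goes second from the right, and so on. Each must stand upright and fully home, its flange down on the rim of its cup; leave the spool and the heatsink where they are.

Things in the scene. Friction and masses are not known exactly. Their poses are not given: they have to be found in the camera images.
- nozzle_red: red hot-air nozzle, loose, 60 g: steel cone pointing down (12 mm across at the tip, 24 mm at 30 mm above it), steel flange (33 mm across, 30 to 34 mm above the tip), red round grip collar (26 mm across, 34 to 70 mm above the tip, flat top; grip here). Origin: centre of the tip; z up its axis. Starts tip down in the cup of its colour
- nozzle_yellow: yellow hot-air nozzle, loose, 60 g: steel cone pointing down (12 mm across at the tip, 24 mm at 30 mm above it), steel flange (33 mm across, 30 to 34 mm above the tip), yellow round grip collar (26 mm across, 34 to 70 mm above the tip, flat top; grip here). Origin: centre of the tip; z up its axis. Starts tip down in the cup of its colour
- nozzle_blue: blue hot-air nozzle, loose, 60 g: steel cone pointing down (12 mm across at the tip, 24 mm at 30 mm above it), steel flange (33 mm across, 30 to 34 mm above the tip), blue round grip collar (26 mm across, 34 to 70 mm above the tip, flat top; grip here). Origin: centre of the tip; z up its axis. Starts tip down in the cup of its colour
- nozzle_green: green hot-air nozzle, loose, 60 g: steel cone pointing down (12 mm across at the tip, 24 mm at 30 mm above it), steel flange (33 mm across, 30 to 34 mm above the tip), green round grip collar (26 mm across, 34 to 70 mm above the tip, flat top; grip here). Origin: centre of the tip; z up its axis. Starts tip down in the cup of its colour
- cup_red: red cone cup fixed on the home rack, 42 mm across, 36 mm high, conical hole 28 mm across at the mouth, 15 mm at the floor. The red nozzle starts in it, tip 12 mm above the bench. It does not move, so it shows which place in the row the red nozzle had. Origin: centre of its underside, 6 mm above the bench; z up
- cup_yellow: yellow cone cup fixed on the home rack, 42 mm across, 36 mm high, conical hole 28 mm across at the mouth, 15 mm at the floor. The yellow nozzle starts in it, tip 12 mm above the bench. It does not move, so it shows which place in the row the yellow nozzle had. Origin: centre of its underside, 6 mm above the bench; z up
- cup_blue: blue cone cup fixed on the home rack, 42 mm across, 36 mm high, conical hole 28 mm across at the mouth, 15 mm at the floor. The blue nozzle starts in it, tip 12 mm above the bench. It does not move, so it shows which place in the row the blue nozzle had. Origin: centre of its underside, 6 mm above the bench; z up
- cup_green: green cone cup fixed on the home rack, 42 mm across, 36 mm high, conical hole 28 mm across at the mouth, 15 mm at the floor. The green nozzle starts in it, tip 12 mm above the bench. It does not move, so it shows which place in the row the green nozzle had. Origin: centre of its underside, 6 mm above the bench; z up
- home_rack: fixed black base plate 60 x 252 x 6 mm (x, y, z) with the four coloured cups in a row along its y axis, in any colour order, at y = +93, +31, -31, -93 mm. Origin: centre of the plate's underside, on the bench; x points roughly away from the robot, +y to the left seen from the robot
- plain_rack: fixed grey plate 60 x 252 x 6 mm with four white cone cups, empty at the start, at x = 0, y = +93, +31, -31, -93 mm; same cup shape as the coloured ones, rims 42 mm above the bench. With its flange on the rim a nozzle's tip is 12 mm above the bench, its top 82 mm. Origin: centre of the plate's underside, on the bench; x roughly away from the robot, +y to its left
- wick_spool: small blue-rimmed spool, 38 mm across, 12 mm high, lying on the bench near its front edge; a bystander. Origin: centre of its underside
- heatsink: light-coloured finned heatsink, 40 x 40 x 18 mm, on the bench near its front edge; a bystander. Origin: centre of its underside

How it is judged:
By the outcome, as a careful person would: the job done as asked, in the order asked, and still so for the second after the job is handed in, with the robot touching nothing.
It also fails if it takes over 106 s, if anything falls off the work surface, if the arm or the gripper's body presses on something with over 40 N, if the wrist force passes 120 N, or if a joint passes its speed limit or range.

## Working session

There is one attempt and no reset: what is moved stays moved. The work goes in short steps, Python scripts to look and compute and a tool call to move; the robot and the scene stay as the last step left them, time stands still between calls to the robot, and variables do not carry over. Pictures are saved under pics/ and viewed, at most 14 in all, crops included, and the job is handed in when it is done.

Besides the shell and the picture viewer there is one more tool, called as name([rows], argument=value, ...), one row to a line, values as JSON. apply_moves: Moves the arm, as the interface text tells. Its arguments: {"type":"object","properties":{"commands":{"type":"array","items":{"type":"array","items":{"type":"number"}}},"squeeze":{"type":"number"}},"required":["commands"]}

```bash
mkdir -p pics; ls; python3 - <<'E'
from station import env,cams
import cv2,numpy as np
o=env.get_obs(); print({k:np.round(v,3) for k,v in o.items()})
for n in ["scene","side"]:
    m=cams.camera_model(n); print(n,m)
    p,d=cams.snapshot(n); cv2.imwrite(f"pics/{n}0.png",p[:,:,::-1]); np.savez(f"pics/{n}0.npz",p=p,d=d)
E
```

```text
pics
{'time': np.float64(0.0), 'joints': array([-1.255,  0.577,  0.025,  1.438, -0.015,  1.129, -0.056]), 'qvel': array([-0.001,  0.004,  0.002, -0.002, -0.   ,  0.001, -0.001]), 'tau': array([-1.0000e-03, -7.6576e+01,  2.2500e+00, -2.8597e+01,  1.5000e-02,
        1.3000e-02,  0.0000e+00]), 'ee_pos': array([0.263, 0.621, 0.191]), 'tcp_rot': array([-0.   ,  0.199,  0.98 , -0.001]), 'contact_force': array([ 0.54 ,  0.122, -0.096]), 'moment': array([-0.008,  0.033,  0.02 ]), 'gripper_force': np.float64(0.0), 'opening': np.float64(1.002)}
scene {'intrinsics': array([[393.68367346,   0.        , 320.78552775],
       [  0.        , 393.68367346, 201.47192058],
       [  0.        ,   0.        ,   1.        ]]), 'origin': array([-0.2883906 ,  0.52181621,  0.53019574]), 'attitude': array([ 0.23608315, -0.41159477,  0.75257857, -0.45659608])}
side {'intrinsics': array([[445.14993702,   0.        , 322.25018084],
       [  0.        , 445.14993702, 196.0781881 ],
       [  0.        ,   0.        ,   1.        ]]), 'origin': array([-0.0808913 , -0.29507682,  0.8681693 ]), 'attitude': array([-0.27731434,  0.81055119, -0.48616452,  0.17247488])}
```

View pics/scene0.png

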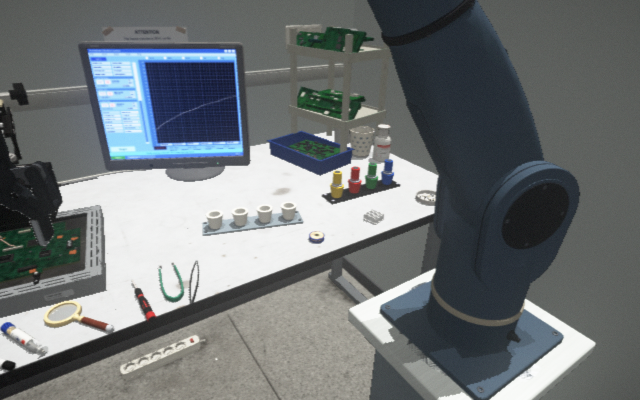

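View pics/side0.png

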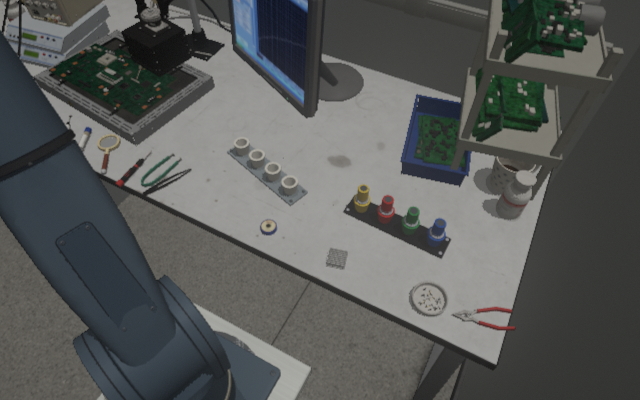

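The pictures agree. In the home rack, left to right from the robot, stand yellow, red, green and blue (side view at 363,190; 387,207; 412,217; 438,230). The white cups are at (241,145), (257,157), (272,169) and (289,183) in the side view.

```bash
cat > h.py <<'E'
import numpy as np,cv2
from scipy.spatial.transform import Rotation as R
def Rm(q): return R.from_quat(np.roll(q,-1)).as_matrix()
def rays(m,uv,fish=False):
    K=m["intrinsics"]; uv=np.atleast_2d(uv).astype(float)
    a=np.c_[(uv[:,0]-K[0,2])/K[0,0],(uv[:,1]-K[1,2])/K[1,1],np.ones(len(uv))]
    if fish:
        r=np.hypot(a[:,0],a[:,1]); s=np.where(r>1e-9,np.sin(r)/np.maximum(r,1e-9),1)
        a=np.c_[a[:,0]*s,a[:,1]*s,np.cos(r)]
    return a@Rm(m["attitude"]).T
def plane(m,uv,z,fish=False):
    d=rays(m,uv,fish); return m["origin"]+d*((z-m["origin"][2])/d[:,2])[:,None]
def tri(os,ds):
    A=0;b=0
    for o,d in zip(os,ds):
        d=d/np.linalg.norm(d);P=np.eye(3)-np.outer(d,d);A=A+P;b=b+P@o
    x=np.linalg.solve(A,b)
    res=[np.linalg.norm((np.eye(3)-np.outer(d,d)/(d@d))@(x-o)) for o,d in zip(os,ds)]
    return x,max(res)
HUE={"yellow":[(18,35)],"red":[(0,8),(172,180)],"green":[(45,85)],"blue":[(105,125)]}
def mask(p,c,s=110,v=50):
    h=cv2.cvtColor(p,cv2.COLOR_RGB2HSV); k=0
    for a,b in HUE[c]: k=k|cv2.inRange(h,(a,s,v),(b,255,255))
    return k
E
python3 - <<'E'
from h import *
from station import cams
for n,box in [("side",(330,170,460,260)),("scene",(310,150,410,210))]:
    f=np.load(f"pics/{n}0.npz");p,d=f["p"],f["d"];m=cams.camera_model(n)
    x0,y0,x1,y1=box
    v,u=np.mgrid[0:400,0:640]
    K=m["intrinsics"]
    X=np.c_[(u.ravel()-K[0,2])/K[0,0],(v.ravel()-K[1,2])/K[1,1],np.ones(u.size)]*d.reshape(-1,1)
    W=(X@Rm(m["attitude"]).T+m["origin"]).reshape(400,640,3)
    for c in HUE:
        k=mask(p,c)>0;b=np.zeros_like(k);b[y0:y1,x0:x1]=1;k&=b
        P=W[k]; top=P[P[:,2]>np.percentile(P[:,2],98)-.006]
        print(n,c,k.sum(),"zmax",P[:,2].max().round(4),"top",np.round((top[:,:2].max(0)+top[:,:2].min(0))/2,4),"all",P[:,:2].mean(0).round(3))
    hsv=cv2.cvtColor(p,cv2.COLOR_RGB2HSV)
    wb={"side":(222,125,310,205),"scene":(195,195,310,240)}[n]
    b=np.zeros((400,640),bool);b[wb[1]:wb[3],wb[0]:wb[2]]=1
    k=(b&(W[...,2]>.03)&(W[...,2]<.06)).astype(np.uint8)
    nc,l,s,ce=cv2.connectedComponentsWithStats(k)
    for i in range(1,nc):
        if s[i,4]>20:
            P=W[l==i];print(n,"cup",ce[i].round(1),s[i,4],"z",P[:,2].max().round(4),((P.max(0)+P.min(0))/2)[:2].round(4))
E
```

```text
side yellow 114 zmax 0.0844 top [ 0.5311 -0.0855] all [ 0.525 -0.089]
side red 113 zmax 0.0839 top [ 0.5284 -0.1472] all [ 0.523 -0.15 ]
side green 14 zmax 0.0836 top [ 0.5225 -0.2093] all [ 0.518 -0.213]
side blue 96 zmax 0.8682 top [ 0.2269 -0.2773] all [ 0.557 -0.268]
side cup [241.5 143.6] 142 z 0.0454 [0.5529 0.2698]
side cup [256.7 155.9] 149 z 0.0447 [0.5342 0.2109]
side cup [272.5 168.9] 154 z 0.0451 [0.5159 0.1502]
side cup [289.5 182.6] 164 z 0.0454 [0.4972 0.0923]
scene yellow 191 zmax 0.5302 top [0.1231 0.2153] all [ 0.512 -0.07 ]
scene red 179 zmax 0.0838 top [ 0.5253 -0.1439] all [ 0.518 -0.138]
scene green 83 zmax 0.083 top [ 0.5211 -0.202 ] all [ 0.683 -0.197]
scene blue 294 zmax 0.5302 top [0.1199 0.1235] all [ 0.599 -0.227]
scene cup [287.9 206.7] 137 z 0.0439 [0.4957 0.095 ]
scene cup [263.8 209.5] 147 z 0.0437 [0.5152 0.1539]
scene cup [239.4 212.3] 158 z 0.0443 [0.5328 0.2125]
scene cup [213.9 215.4] 167 z 0.044 [0.5521 0.2719]
```

apply_moves([
  [0,0,8.4,0,0,0,1],
  [0,0,8.4,0,0,0,1],
  [0,0,8.4,0,0,0,1],
  [0,0,8.4,0,0,0,1],
  [0,0,8.4,0,0,0,1],
])

```text
time: 0.6
ee_pos: [0.2626, 0.6215, 0.1909]
tcp_rot: [0.0, 0.539, 0.842, -0.0]
contact_force: [-0.8, -0.5, -0.6]
opening: 0.998
gripper_force: 0.0
```

apply_moves([
  [0,0,8.4,0,0,0,1],
  [0,0,8.4,0,0,0,1],
  [0,0,8.4,0,0,0,1],
  [0,0,8.4,0,0,0,1],
  [0,0,8.4,0,0,0,1],
])

```text
time: 1.1
ee_pos: [0.2625, 0.6215, 0.1909]
tcp_rot: [0.0, 0.805, 0.593, -0.0]
contact_force: [0.0, 0.4, -0.0]
opening: 0.999
gripper_force: 0.0
```

```bash
cat >> h.py <<'E'
def go(env,tgt,ang=None):
    "tool-axis shift from here to tgt (world), turn about tool z to bring tool y to world angle ang (mod 180)"
    o=env.get_obs();M=Rm(o["tcp_rot"]);a=np.degrees(np.arctan2(M[1,1],M[0,1]))
    t=0
    if ang is not None: t=(a-ang+90)%180-90   # turn about tool z (points down)
    s=M.T@(np.array(tgt)-o["ee_pos"])
    Mt=M@R.from_rotvec([0,0,np.radians(t)]).as_matrix()
    print("t",round(float(o["time"]),2),"pos",o["ee_pos"].round(4),"yang",round(a,1),"turn",round(t,2),"tilt z",M[:,2].round(3),"shift",s.round(4),"shift after turn",(Mt.T@(np.array(tgt)-o["ee_pos"])).round(4))
E
python3 - <<'E'
from h import *
from station import env,cams
go(env,[.48,.18,.25],-17.5)
m=cams.camera_model("wrist");print(m, Rm(m["attitude"])[:,2], m["origin"]-env.get_obs()["ee_pos"])
print(env.get_obs()["joints"].round(2))
E
```

```text
t 1.1 pos [0.2625 0.6215 0.1909] yang -17.3 turn 0.25 tilt z [-0.    -0.001 -1.   ] shift [-0.3572  0.3386 -0.0588] shift after turn [-0.3557  0.3402 -0.0588]
{'intrinsics': array([[309.70691629,   0.        , 322.6932044 ],
       [  0.        , 309.70691629, 195.6010741 ],
       [  0.        ,   0.        ,   1.        ]]), 'origin': array([0.28416241, 0.69219379, 0.37442015]), 'attitude': array([ 0.14567689,  0.97788643, -0.14850109, -0.02153619])} [-0.08538625 -0.27851461 -0.95662887] [0.0216231  0.07068003 0.18351831]
[-1.48  0.61  0.42  1.45 -0.26  1.14 -1.31]
```

apply_moves([
  [0,0,0,-0.033,0.031,-0.006,1],
  [0,0,0,-0.033,0.031,-0.006,1],
  [0,0,0,-0.033,0.031,-0.006,1],
  [0,0,0,-0.033,0.031,-0.006,1],
  [0,0,0,-0.033,0.031,-0.006,1],
])

```text
time: 1.6
ee_pos: [0.3634, 0.417, 0.2214]
tcp_rot: [0.0, 0.803, 0.596, -0.0]
contact_force: [1.1, -0.3, -0.2]
opening: 1.001
gripper_force: 0.0
```

apply_moves([
  [0,0,0,-0.033,0.031,-0.006,1],
  [0,0,0,-0.033,0.031,-0.006,1],
  [0,0,0,-0.033,0.031,-0.006,1],
  [0,0,0,-0.033,0.031,-0.006,1],
  [0,0,0,-0.033,0.031,-0.006,1],
])

```text
time: 2.1
ee_pos: [0.4636, 0.2141, 0.2516]
tcp_rot: [-0.0, 0.803, 0.596, -0.0]
contact_force: [0.5, 0.6, 0.1]
opening: 1.002
gripper_force: 0.0
```

apply_moves([
  [0,0,0,-0.027,0.028,0,1],
  [0,0,0,0,0,0,1],
])

```text
time: 2.3
ee_pos: [0.4846, 0.1759, 0.252]
tcp_rot: [0.001, 0.806, 0.592, 0.0]
contact_force: [-0.1, 0.1, -0.3]
opening: 1.002
gripper_force: 0.0
```

```bash
cat >> h.py <<'E'
def shot(env,cams,tag):
    m=cams.camera_model("wrist");p,d=cams.snapshot("wrist")
    cv2.imwrite(f"pics/{tag}.png",p[:,:,::-1]); np.savez(f"pics/{tag}.npz",p=p,d=d,**m)
    return p,d,m
E
python3 - <<'E'
from h import *
from station import env,cams
shot(env,cams,"w1")
go(env,[.48,-.17,.25],-4)
E
```

```text
t 2.35 pos [0.4832 0.1791 0.2515] yang -17.2 turn -13.21 tilt z [ 0.    -0.001 -1.   ] shift [-0.3344  0.1003  0.0017] shift after turn [-0.3485  0.0212  0.0017]
```

View pics/w1.png

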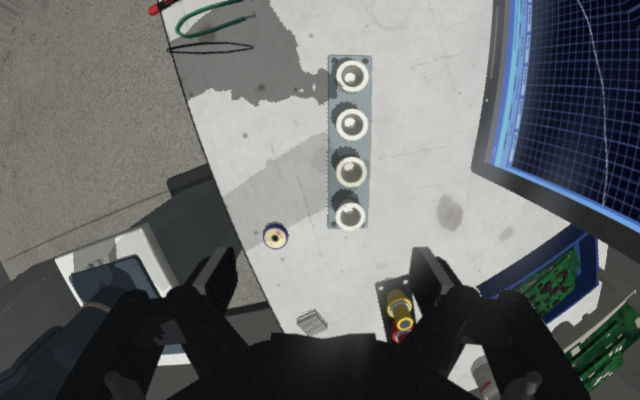

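The wrist view shows the four white rims at (352,76), (351,124), (351,171) and (349,216). The yellow and red nozzles are at the bottom, between the fingers. I'll take a second view of the cups on the way, then two of the nozzles.

apply_moves([
  [0,0,0,-0.03,0.009,0,1],
  [0,0,0,-0.03,0.009,0,1],
  [0,0,0,-0.03,0.009,0,1],
  [0,0,0,0,0,0,1],
  [0,0,0,0,0,0,1],
])

```text
time: 2.85
ee_pos: [0.4816, 0.0889, 0.2513]
tcp_rot: [-0.0, 0.803, 0.596, 0.0]
contact_force: [-0.8, 0.4, -0.6]
opening: 1.0
gripper_force: 0.0
```

```bash
python3 - <<'E'
from h import *
from station import env,cams
shot(env,cams,"w2")
E
```

apply_moves([
  [0,0,0,-0.04,0.012,0,1],
  [0,0,0,-0.04,0.012,0,1],
  [0,0,-6.6,-0.04,0.012,0,1],
  [0,0,-6.6,0,0,0,1],
  [0,0,0,0,0,0,1],
])

```text
time: 3.4
ee_pos: [0.4817, -0.0366, 0.2513]
tcp_rot: [-0.0, 0.729, 0.685, 0.0]
contact_force: [-0.4, -0.4, -0.7]
opening: 1.0
gripper_force: 0.0
```

```bash
python3 - <<'E'
from h import *
from station import env,cams
shot(env,cams,"w3")
E
```

apply_moves([
  [0,0,0,-0.045,0,0,1],
  [0,0,0,-0.045,0,0,1],
  [0,0,0,-0.03,0,0,1],
  [0,0,0,0,0,0,1],
  [0,0,0,0,0,0,1],
])

```text
time: 3.95
ee_pos: [0.4743, -0.1555, 0.2511]
tcp_rot: [-0.0, 0.73, 0.683, 0.0]
contact_force: [-0.2, -0.3, 0.0]
opening: 1.001
gripper_force: 0.0
```

```bash
python3 - <<'E'
from h import *
from station import env,cams
shot(env,cams,"w4")
go(env,[.48,-.17,.25],-4)
a=np.hstack([cv2.resize(cv2.imread(f"pics/{n}.png"),(400,250)) for n in ("w3","w4")])
cv2.imwrite("pics/w34.png",a)
E
```

```text
t 4.0 pos [ 0.4744 -0.1548  0.251 ] yang -3.7 turn 0.34 tilt z [-0.001  0.001 -1.   ] shift [-0.0148  0.0065  0.001 ] shift after turn [-0.0147  0.0066  0.001 ]
```

View pics/w34.png

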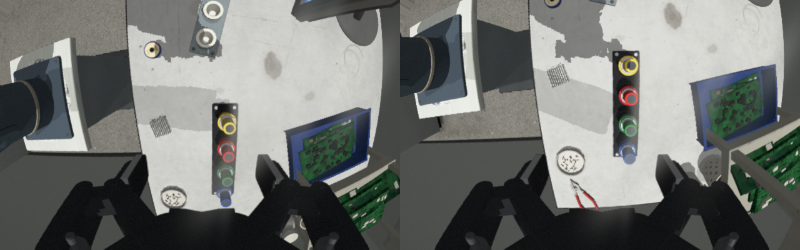

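In w3 and w4 (the tile is scaled by 1.6 to full resolution) the four nozzles stand in order yellow, red, green, blue along the rack at about x=365 px (w3) and x=365 px (w4).

```bash
cat >> h.py <<'E'
def cloud(m,d):
    v,u=np.mgrid[0:400,0:640];K=m["intrinsics"]
    a=np.c_[(u.ravel()-K[0,2])/K[0,0],(v.ravel()-K[1,2])/K[1,1]];r=np.hypot(*a.T)+1e-12
    c=np.c_[a*(np.tan(r)/r)[:,None],np.ones(u.size)]*d.reshape(-1,1)
    return (c@Rm(m["attitude"]).T+m["origin"]).reshape(400,640,3)
def blobs(tag,zlo,zhi,near,rad=.035):
    "for each approx xy: hull ellipse-ish centre px of pixels in height band"
    f=np.load(f"pics/{tag}.npz");W=cloud(f,f["d"]);out=[]
    for q in near:
        k=((W[...,2]>zlo)&(W[...,2]<zhi)&(np.hypot(W[...,0]-q[0],W[...,1]-q[1])<rad)&(f["d"]>0)).astype(np.uint8)
        c,_=cv2.findContours(k,cv2.RETR_EXTERNAL,cv2.CHAIN_APPROX_NONE)
        if not c: out.append(None);continue
        c=max(c,key=cv2.contourArea)
        if len(c)<8: out.append(None);continue
        P=W[k>0]
        e=cv2.fitEllipse(cv2.convexHull(c)) if len(cv2.convexHull(c))>=5 else None
        out.append((np.array(e[0]),np.array(e[1]),np.median(P[:,2]),P.mean(0)))
    return f,out
E
python3 - <<'E'
from h import *
N=[(.531,-.0855),(.528,-.147),(.5225,-.209),(.518,-.271)]
C=[(.497,.094),(.515,.152),(.534,.212),(.553,.271)]
for nm,near,(za,zb),tags in [("noz",N,(.076,.095),("w3","w4")),("cup",C,(.036,.055),("w1","w2"))]:
    A,a=blobs(tags[0],za,zb,near);B,b=blobs(tags[1],za,zb,near)
    for i in range(4):
        if a[i] is None or b[i] is None: print(nm,i,a[i],b[i]);continue
        x,r=tri([A["origin"],B["origin"]],[rays(A,a[i][0],1)[0],rays(B,b[i][0],1)[0]])
        z=.082 if nm=="noz" else .042
        print(nm,i,"tri",x.round(4),"res",round(r*1e3,2),"depthz",a[i][2].round(4),b[i][2].round(4),
          "px",a[i][0].round(1),a[i][1].round(1),b[i][0].round(1),b[i][1].round(1),"plane",plane(A,a[i][0],z,1)[0,:2].round(4),plane(B,b[i][0],z,1)[0,:2].round(4))
E
```

```text
noz 0 tri [ 0.5323 -0.0849  0.08  ] res 0.09 depthz 0.0832 0.0832 px [366.6 204.3] [21.  21.7] [369.6 104.6] [21.9 22.9] plane [ 0.532  -0.0842] [ 0.5321 -0.0849]
noz 1 tri [ 0.5295 -0.1471  0.0783] res 0.11 depthz 0.0833 0.0833 px [365.  249.6] [19.7 20.2] [369.1 157.8] [21.5 22.9] plane [ 0.5292 -0.1452] [ 0.5289 -0.1464]
noz 2 tri [ 0.5268 -0.2088  0.0789] res 0.01 depthz 0.0833 0.0832 px [363.2 289.2] [17.  19.4] [368.4 207.7] [20.8 21.5] plane [ 0.5265 -0.2067] [ 0.5264 -0.2077]
noz 3 tri [ 0.5236 -0.2694  0.0807] res 0.18 depthz 0.0835 0.0832 px [361.2 323.1] [15.8 17.6] [366.6 252.5] [19.5 20.7] plane [ 0.5237 -0.2683] [ 0.5233 -0.2687]
cup 0 tri [0.498  0.0925 0.0394] res 0.1 depthz 0.0427 0.0428 px [349.7 215.7] [28.8 30.3] [334.1 155.3] [31.6 32.2] plane [0.4979 0.0935] [0.4981 0.0929]
cup 1 tri [0.5164 0.1519 0.0403] res 0.03 depthz 0.0428 0.0427 px [350.8 171.4] [30.8 31.5] [334.6 107.1] [32.1 33. ] plane [0.5163 0.1523] [0.5164 0.1519]
cup 2 tri [0.5348 0.2112 0.0384] res 0.09 depthz 0.0427 0.0426 px [351.4 123.8] [31.5 32.7] [335.   58.9] [31.2 32.5] plane [0.5345 0.2115] [0.5346 0.2107]
cup 3 tri [0.5532 0.2706 0.039 ] res 0.0 depthz 0.0426 0.0426 px [351.7  75.5] [31.1 32.3] [335.1  12.7] [29.4 32.2] plane [0.5528 0.2704] [0.5528 0.2698]
```

apply_moves([
  [0,0,-1,0.036,0.027,0,1],
  [0,0,0,0.036,0.027,0,1],
  [0,0,0,0,0,0.04,1],
  [0,0,0,0,0,0.04,1],
  [0,0,0,0,0,0.04,1],
])

```text
time: 4.5
ee_pos: [0.5322, -0.0848, 0.1299]
tcp_rot: [-0.0, 0.722, 0.691, 0.0]
contact_force: [0.4, -0.2, -0.1]
opening: 0.999
gripper_force: 0.0
```

apply_moves([
  [0,0,0,0,0,0.02,1],
  [0,0,0,0,0,0,1],
  [0,0,0,0,0,0,1],
])

```text
time: 4.8
ee_pos: [0.5321, -0.0867, 0.1117]
tcp_rot: [-0.0, 0.723, 0.691, -0.0]
contact_force: [0.2, 0.5, -0.2]
opening: 1.005
gripper_force: 0.0
```

```bash
python3 - <<'E'
from h import *
from station import env,cams
go(env,[.532,-.085,.052],-2.7)
p,d,m=shot(env,cams,"w5")
A,a=blobs("w5",.076,.095,[(.5321,-.085)]);print(a)
print(plane(m,a[0][0],.082,1))
E
```

```text
t 4.8 pos [ 0.5321 -0.0867  0.1117] yang -2.6 turn 0.08 tilt z [-0.  0. -1.] shift [ 0.0017 -0.0002  0.0597] shift after turn [ 0.0017 -0.0002  0.0597]
[(array([323.03634644, 203.63510132]), array([35.11738968, 35.99373627]), np.float64(0.08324464525848696), array([ 0.53225257, -0.08354302,  0.08294465]))]
[[ 0.53240659 -0.083821    0.082     ]]
```

View pics/w5.png

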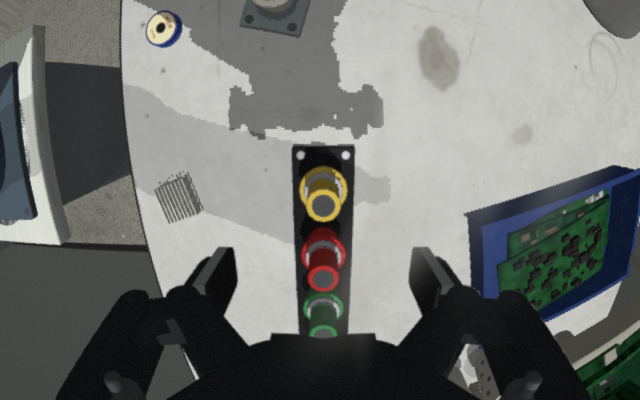

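The yellow top is at (323,204), centred between the fingers, and the measured position agrees to 1 mm. Going down to grip.

apply_moves([
  [0,0,0,0.002,0,0.03,1],
  [0,0,0,0,0,0.03,1],
  [0,0,0,0,0,0,1],
  [0,0,0,0,0,0,0.2],
  [0,0,0,0,0,0,0],
], squeeze=35)

```text
time: 5.35
ee_pos: [0.5331, -0.0865, 0.0534]
tcp_rot: [0.001, 0.724, 0.69, 0.001]
contact_force: [-0.2, -0.5, -0.3]
opening: 0.693
gripper_force: 0.0
```

apply_moves([
  [0,0,0,0,0,0,0],
  [0,0,0,0,0,0,0],
  [0,0,0,0,0,0,0],
  [0,0,0,0,0,0,0],
  [0,0,0,0,0,0,0],
])

```text
time: 5.85
ee_pos: [0.5318, -0.0862, 0.0515]
tcp_rot: [0.0, 0.724, 0.69, 0.0]
contact_force: [0.6, 0.1, -0.9]
opening: 0.003
gripper_force: 0.0
```

The fingers shut on nothing. I'll look.

```bash
python3 - <<'E'
from h import *
from station import env,cams
shot(env,cams,"w6"); go(env,[.532,-.085,.052],-2.7)
p,d=cams.snapshot("side"); cv2.imwrite("pics/s6.png",cv2.resize(p[140:290,320:520,::-1],None,fx=4,fy=4,interpolation=cv2.INTER_CUBIC))
E
```

```text
t 5.9 pos [ 0.5318 -0.0862  0.0514] yang -2.7 turn -0.01 tilt z [-0. -0. -1.] shift [ 0.0012  0.0002 -0.0006] shift after turn [ 0.0012  0.0002 -0.0006]
```

View pics/w6.png

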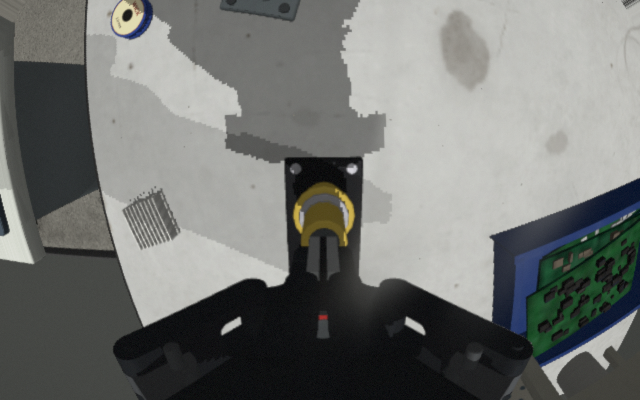

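View pics/s6.png

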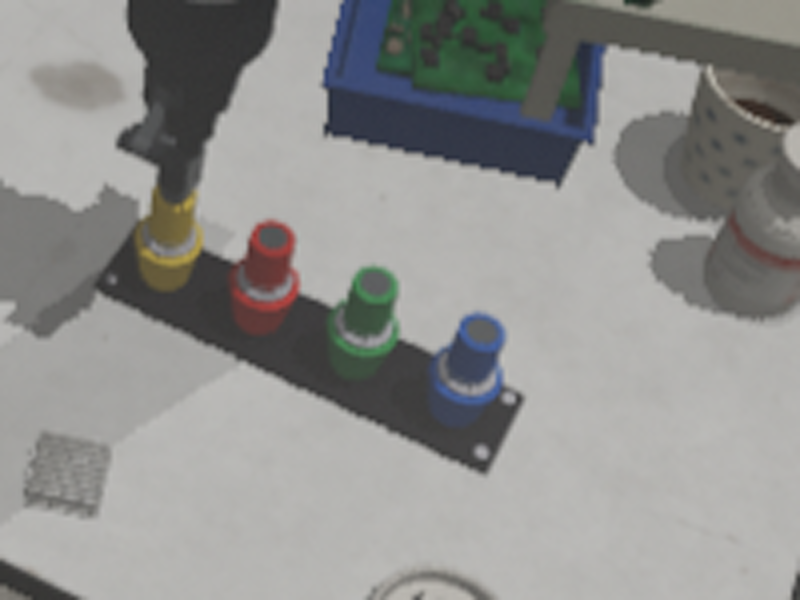

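The side crop shows the shut fingertips at the top of the yellow collar, around (180,195), not around it. The wrist view agrees, at (323,240-275). So the tips stand higher than the reported TCP implies. I'll measure their height.

```bash
python3 - <<'E'
from h import *
from station import env,cams
f=np.load("pics/w6.npz");W=cloud(f,f["d"])
for v in range(225,285,5): print(v,[ (W[v,u].round(3)*1000).astype(int).tolist() for u in (315,323,331)])
m=cams.camera_model("side");p,d=cams.snapshot("side");K=m["intrinsics"]
v,u=np.mgrid[170:200:2,358:372:3]
X=np.stack([(u-K[0,2])/K[0,0],(v-K[1,2])/K[1,1],np.ones(u.shape)],-1)*d[v,u][...,None]
w=X@Rm(m["attitude"]).T+m["origin"]
for i in range(len(v)): print(v[i,0],(w[i]*1000).astype(int).tolist())
print(cams.camera_model("wrist")["origin"]-env.get_obs()["ee_pos"])
E
```

```text
225 [[528, -74, 84], [532, -75, 84], [537, -75, 83]]
230 [[528, -78, 83], [532, -77, 84], [536, -78, 83]]
235 [[528, -80, 83], [532, -80, 84], [536, -81, 84]]
240 [[528, -75, 101], [532, -75, 101], [536, -76, 101]]
245 [[529, -75, 107], [532, -76, 106], [536, -75, 107]]
250 [[529, -75, 111], [532, -76, 111], [536, -76, 111]]
255 [[529, -76, 114], [532, -76, 115], [536, -75, 116]]
260 [[529, -75, 121], [532, -76, 120], [536, -75, 121]]
265 [[529, -76, 124], [532, -75, 125], [535, -76, 125]]
270 [[529, -76, 128], [532, -76, 128], [535, -76, 129]]
275 [[529, -73, 136], [532, -77, 130], [535, -74, 135]]
280 [[529, -75, 137], [532, -80, 130], [535, -75, 138]]
170 [[485, -84, 191], [491, -89, 187], [501, -92, 179], [510, -95, 171], [512, -101, 172]]
172 [[481, -86, 189], [493, -89, 179], [517, -87, 154], [514, -94, 161], [515, -100, 163]]
174 [[480, -87, 185], [487, -91, 180], [521, -86, 143], [515, -94, 153], [516, -101, 156]]
176 [[477, -89, 183], [481, -94, 182], [514, -89, 145], [516, -95, 147], [527, -98, 137]]
178 [[473, -91, 182], [477, -96, 181], [494, -96, 163], [519, -95, 137], [
[... 209 characters left out ...]
 0], [519, -82, 109], [517, -90, 116], [523, -95, 112], [536, -98, 99]]
186 [[595, -48, 1], [516, -84, 106], [518, -90, 108], [526, -95, 101], [610, -75, 1]]
188 [[527, -74, 81], [529, -80, 82], [518, -91, 101], [525, -96, 96], [605, -77, 0]]
190 [[524, -75, 79], [524, -83, 83], [528, -88, 82], [533, -94, 79], [598, -80, 0]]
192 [[522, -76, 73], [521, -84, 79], [522, -91, 83], [526, -96, 81], [592, -83, 0]]
194 [[520, -78, 69], [520, -85, 74], [522, -92, 76], [526, -97, 75], [588, -85, -1]]
196 [[522, -78, 60], [519, -86, 68], [519, -93, 72], [530, -97, 62], [580, -88, 1]]
198 [[521, -79, 54], [518, -87, 62], [520, -94, 65], [529, -98, 56], [543, -101, 43]]
[0.00322381 0.07374597 0.18355194]
```

Measured, the shut tips end at about z = 0.097 m while the reported TCP is at 0.051 m, so the true fingertips are about 45 mm higher than reported. Laterally they agree. Next I'll refine the offset from the tip's edge row.

```bash
python3 - <<'E'
from h import *
from station import env,cams
f=np.load("pics/w6.npz");W=cloud(f,f["d"])
m={k:f[k] for k in("origin","attitude","intrinsics")}
for u in (318,321,326,329):
    z=W[230:245,u,2]; r=230+int(np.argmax(np.diff(z)))+.5
    d=rays(m,[u,r],1)[0]; t=(-.0753-m["origin"][1])/d[1]
    print(u,r,(m["origin"]+t*d).round(4))
E
```

```text
318 235.5 [ 0.5298 -0.0753  0.0954]
321 235.5 [ 0.5313 -0.0753  0.0956]
326 235.5 [ 0.5338 -0.0753  0.0958]
329 235.5 [ 0.5352 -0.0753  0.096 ]
```

apply_moves([
  [0,0,0,0,0,0,1],
  [0,0,0,0,0,0,1],
  [0,0,0,0,0,0,1],
  [0,0,0,0,0,0,1],
  [0,0,0,0,0,0,1],
])

```text
time: 6.5
ee_pos: [0.5318, -0.0862, 0.0514]
tcp_rot: [0.0, 0.724, 0.69, -0.0]
contact_force: [0.4, 0.9, 0.4]
opening: 0.847
gripper_force: 0.0
```

apply_moves([
  [0,0,0,0,0,0,1],
  [0,0,0,0,0,0,1],
  [0,0,0,0,0,0,1],
])

```text
time: 6.8
ee_pos: [0.5318, -0.0863, 0.0514]
tcp_rot: [-0.0, 0.724, 0.69, -0.0]
contact_force: [-0.1, -0.4, 0.8]
opening: 0.996
gripper_force: 0.0
```

apply_moves([
  [0,0,0,0.001,0,0.014,1],
  [0,0,0,0,0,0.014,1],
  [0,0,0,0,0,0.014,1],
  [0,0,0,0,0,0,1],
])

```text
time: 7.2
ee_pos: [0.5307, -0.085, 0.0081]
tcp_rot: [-0.001, 0.724, 0.69, -0.001]
contact_force: [-0.2, 0.7, 0.0]
opening: 1.002
gripper_force: 0.0
```

apply_moves([
  [0,0,0,0,0,0,0.1],
  [0,0,0,0,0,0,0.1],
  [0,0,0,0,0,0,0.1],
  [0,0,0,0,0,0,0.1],
  [0,0,0,0,0,0,0.1],
], squeeze=35)

```text
time: 7.7
ee_pos: [0.5321, -0.0852, 0.01]
tcp_rot: [0.0, 0.724, 0.69, 0.0]
contact_force: [-1.2, 0.1, 4.8]
opening: 0.293
gripper_force: 34.1
```

apply_moves([
  [0,0,0,0,0,0,0.1],
  [0,0,0,0,0,0,0.1],
])

```text
time: 7.9
ee_pos: [0.5321, -0.0852, 0.01]
tcp_rot: [0.0, 0.724, 0.69, 0.0]
contact_force: [-0.6, 0.8, 7.0]
opening: 0.292
gripper_force: 34.1
```

```bash
python3 - <<'E'
from h import *
from station import env,cams
shot(env,cams,"w7"); go(env,[.498,.0932,.15],-17.2)
f=np.load("pics/w7.npz");cv2.imwrite("pics/w7c.png",cv2.resize(f["p"][120:340,180:470,::-1],None,fx=2,fy=2))
E
```

```text
t 7.95 pos [ 0.5321 -0.0852  0.01  ] yang -2.7 turn 14.49 tilt z [ 0.001  0.    -1.   ] shift [ 0.1766 -0.0424 -0.14  ] shift after turn [ 0.1604 -0.0852 -0.14  ]
```

View pics/w7c.png

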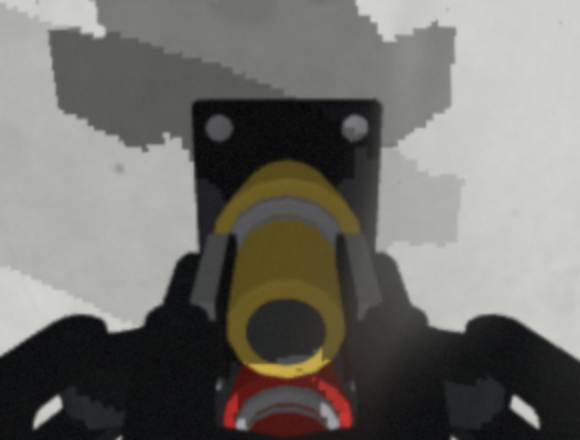

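Yellow is gripped squarely: the opening of 0.29 matches about 26 mm, and in the crop the collar sits between both pads. The fingertips are just above the flange. I'll lift and carry.

apply_moves([
  [0,0,0,0,0,-0.02,0.1],
  [0,0,0,0,0,-0.04,0.1],
  [0,0,0,0,0,-0.04,0.1],
  [0,0,7.2,0,0,0,0.1],
  [0,0,7.3,0,0,0,0.1],
])

```text
time: 8.45
ee_pos: [0.5327, -0.0852, 0.111]
tcp_rot: [0.001, 0.806, 0.591, 0.001]
contact_force: [0.7, 0.0, -1.4]
opening: 0.294
gripper_force: 34.6
```

apply_moves([
  [0,0,0,0.04,-0.0213,0,0.1],
  [0,0,0,0.04,-0.0213,0,0.1],
  [0,0,0,0.04,-0.0213,0,0.1],
  [0,0,0,0.04,-0.0213,0,0.1],
  [0,0,0,0,0,0,0.1],
])

```text
time: 8.95
ee_pos: [0.496, 0.1003, 0.1088]
tcp_rot: [-0.002, 0.802, 0.597, 0.0]
contact_force: [0.4, 0.1, -0.7]
opening: 0.294
gripper_force: 34.7
```

apply_moves([
  [0,0,0,0,0,0,0.1],
  [0,0,0,0,0,0,0.1],
])

```text
time: 9.15
ee_pos: [0.498, 0.0916, 0.1096]
tcp_rot: [0.0, 0.805, 0.593, -0.0]
contact_force: [-0.6, -0.7, 0.4]
opening: 0.295
gripper_force: 34.7
```

```bash
python3 - <<'E'
from h import *
from station import env,cams
shot(env,cams,"w8"); go(env,[.498,.0932,.01],-17.2)
A,b=blobs("w8",.036,.055,[(.516,.152),(.5346,.2112),(.5528,.2702)])
for x in b: print(plane(A,x[0],.042,1).round(4),x[2])
f=np.load("pics/w8.npz");cv2.imwrite("pics/w8c.png",cv2.resize(f["p"][60:340,180:470,::-1],None,fx=2,fy=2))
E
```

```text
t 9.2 pos [0.498  0.0913 0.1096] yang -17.3 turn -0.13 tilt z [ 0.    -0.001 -1.   ] shift [ 0.0019 -0.0006  0.0996] shift after turn [ 0.0019 -0.0006  0.0996]
[[0.5163 0.1521 0.042 ]] 0.04274501947145659
[[0.5344 0.2107 0.042 ]] 0.04272013824062193Traceback (most recent call last):
  File "<stdin>", line 5, in <module>
TypeError: 'NoneType' object is not subscriptable
```

The neighbouring cup positions are confirmed. Lowering now.

apply_moves([
  [0,0,0,0.0015,0,0.03,0.1],
  [0,0,0,0,0,0.03,0.1],
  [0,0,0,0,0,0.015,0.1],
  [0,0,0,0,0,0.01,0.1],
  [0,0,0,0,0,0,0.1],
])

```text
time: 9.7
ee_pos: [0.4979, 0.0929, 0.0236]
tcp_rot: [-0.0, 0.806, 0.593, -0.001]
contact_force: [-0.1, 0.4, -0.1]
opening: 0.293
gripper_force: 34.7
```

apply_moves([
  [0,0,0,0,0,0.005,0.1],
  [0,0,0,0,0,0.005,0.1],
  [0,0,0,0,0,0.004,0.1],
  [0,0,0,0,0,0,0.1],
])

```text
time: 10.1
ee_pos: [0.4982, 0.0943, 0.0102]
tcp_rot: [-0.0, 0.805, 0.593, 0.0]
contact_force: [-0.7, -0.1, -1.6]
opening: 0.293
gripper_force: 34.8
```

apply_moves([
  [0,0,0,0,0,0.001,0.1],
  [0,0,0,0,0,0,0.5],
  [0,0,0,0,0,0,1],
  [0,0,0,0,0,0,1],
  [0,0,0,0,0,0,1],
])

```text
time: 10.6
ee_pos: [0.4982, 0.0943, 0.0094]
tcp_rot: [0.0, 0.805, 0.593, 0.0]
contact_force: [0.3, 0.2, 0.3]
opening: 0.953
gripper_force: 0.0
```

apply_moves([
  [0,0,0,0,0,0,1],
  [0,0,0,0,0,0,1],
  [0,0,0,0,0,-0.03,1],
  [0,0,0,0,0,-0.04,1],
  [0,0,0,0,0,-0.04,1],
])

```text
time: 11.1
ee_pos: [0.4976, 0.0938, 0.1204]
tcp_rot: [-0.0, 0.805, 0.593, -0.001]
contact_force: [0.4, 1.2, -0.1]
opening: 1.001
gripper_force: 0.0
```

apply_moves([
  [0,0,0,0,0,0,1],
  [0,0,0,0,0,0,1],
])

```text
time: 11.3
ee_pos: [0.4986, 0.0947, 0.1201]
tcp_rot: [0.0, 0.805, 0.594, 0.001]
contact_force: [-0.4, -0.6, -0.3]
opening: 1.002
gripper_force: 0.0
```

```bash
python3 - <<'E'
from h import *
from station import env,cams
shot(env,cams,"w9"); go(env,[.529,-.1465,.11],-2.7)
f,b=blobs("w9",.07,.11,[(.498,.0932)]);print(b,plane(f,b[0][0],.082,1).round(4))
cv2.imwrite("pics/w9c.png",cv2.resize(f["p"][60:340,180:470,::-1],None,fx=2,fy=2))
E
```

```text
t 11.35 pos [0.4979 0.0946 0.1192] yang -17.2 turn -14.48 tilt z [-0.  0. -1.] shift [-0.2211  0.1009  0.0091] shift after turn [-0.2394  0.0425  0.0091]
[(array([322.15139771, 201.71337891]), array([34.1479454 , 36.86313629]), np.float64(0.08312720535757279), array([0.49877601, 0.0964128 , 0.0822927 ]))] [[0.4987 0.0964 0.082 ]]
```

View pics/w9c.png

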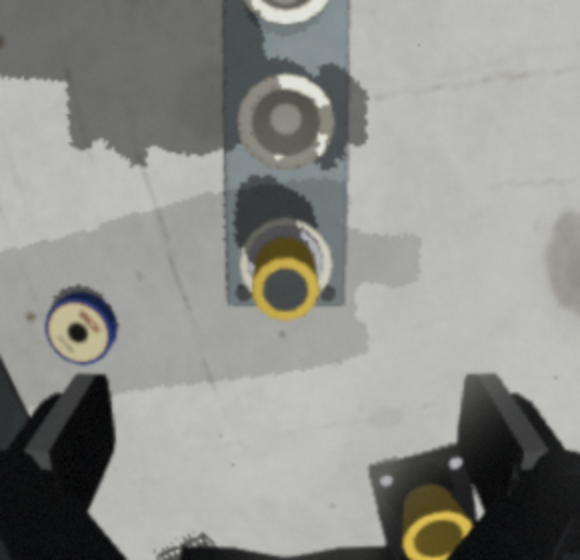

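Yellow stands home: its top is at 0.0831 m, as it was in its own cup, and it is at (322,202), centred in the rightmost white cup. The yellow ring at the bottom is its empty home cup. Red is next.

apply_moves([
  [0,0,-7.2,0,0,0,1],
  [0,0,-7.3,0,0,0,1],
  [0,0,0,-0.04,0.007,0,1],
  [0,0,0,-0.04,0.007,0,1],
  [0,0,0,-0.04,0.007,0,1],
])

```text
time: 11.85
ee_pos: [0.5127, -0.0276, 0.118]
tcp_rot: [-0.001, 0.723, 0.691, -0.001]
contact_force: [0.8, 0.3, 0.1]
opening: 0.999
gripper_force: 0.0
```

apply_moves([
  [0,0,0,-0.04,0.007,0,1],
  [0,0,0,-0.04,0.007,0,1],
  [0,0,0,-0.04,0.007,0,1],
  [0,0,0,0,0,0,1],
  [0,0,0,0,0,0,1],
])

```text
time: 12.35
ee_pos: [0.5278, -0.1483, 0.118]
tcp_rot: [-0.001, 0.725, 0.689, -0.001]
contact_force: [0.1, 0.9, -0.4]
opening: 0.999
gripper_force: 0.0
```

```bash
python3 - <<'E'
from h import *
from station import env,cams
shot(env,cams,"w10"); go(env,[.529,-.1465,.011],-2.7)
f,b=blobs("w10",.076,.1,[(.529,-.1465),(.5264,-.208)])
for x in b: print(x and plane(f,x[0],.082,1).round(4))
E
```

```text
t 12.4 pos [ 0.528  -0.1469  0.1181] yang -2.7 turn -0.04 tilt z [-0.002  0.001 -1.   ] shift [0.0004 0.0013 0.1071] shift after turn [0.0004 0.0013 0.1071]
[[ 0.5295 -0.1457  0.082 ]]
[[ 0.5267 -0.2069  0.082 ]]
```

apply_moves([
  [0,0,0,0,0.001,0.035,1],
  [0,0,0,0,0,0.035,1],
  [0,0,0,0,0,0.02,1],
  [0,0,0,0,0,0.016,1],
  [0,0,0,0,0,0,1],
])

```text
time: 12.9
ee_pos: [0.5282, -0.1451, 0.011]
tcp_rot: [-0.002, 0.723, 0.691, -0.001]
contact_force: [-0.0, -0.5, 0.3]
opening: 1.001
gripper_force: 0.0
```

apply_moves([
  [0,0,0,0,0,0,0.1],
  [0,0,0,0,0,0,0.1],
  [0,0,0,0,0,0,0.1],
  [0,0,0,0,0,0,0.1],
  [0,0,0,0,0,0,0.1],
])

```text
time: 13.4
ee_pos: [0.5303, -0.1475, 0.0142]
tcp_rot: [0.0, 0.724, 0.69, 0.0]
contact_force: [-0.5, 1.1, 6.6]
opening: 0.289
gripper_force: 34.0
```

apply_moves([
  [0,0,0,0,0,0,0.1],
  [0,0,0,0,0,0,0.1],
])

```text
time: 13.6
ee_pos: [0.5303, -0.1474, 0.0142]
tcp_rot: [0.0, 0.724, 0.69, 0.001]
contact_force: [-0.6, 0.9, 5.7]
opening: 0.292
gripper_force: 34.0
```

```bash
python3 - <<'E'
from h import *
from station import env,cams
go(env,[.5164,.152,.12],-17.2)
E
```

```text
t 13.6 pos [ 0.5303 -0.1474  0.0142] yang -2.7 turn 14.5 tilt z [ 0.001  0.    -1.   ] shift [ 0.2985 -0.0279 -0.1058] shift after turn [ 0.282  -0.1017 -0.1058]
```

apply_moves([
  [0,0,0,0,0,-0.026,0.1],
  [0,0,0,0,0,-0.04,0.1],
  [0,0,0,0,0,-0.04,0.1],
  [0,0,7.2,0,0,0,0.1],
  [0,0,7.3,0,0,0,0.1],
])

```text
time: 14.1
ee_pos: [0.5307, -0.1477, 0.1212]
tcp_rot: [0.001, 0.806, 0.591, 0.001]
contact_force: [-1.0, -0.4, -1.4]
opening: 0.296
gripper_force: 34.6
```

apply_moves([
  [0,0,0,0.0403,-0.0145,0,0.1],
  [0,0,0,0.0403,-0.0145,0,0.1],
  [0,0,0,0.0403,-0.0145,0,0.1],
  [0,0,0,0.0403,-0.0145,0,0.1],
  [0,0,0,0.0403,-0.0145,0,0.1],
])

```text
time: 14.6
ee_pos: [0.5199, 0.0681, 0.1197]
tcp_rot: [-0.0, 0.805, 0.593, 0.0]
contact_force: [1.4, 0.3, -0.8]
opening: 0.29
gripper_force: 34.6
```

apply_moves([
  [0,0,0,0.0403,-0.0145,0,0.1],
  [0,0,0,0.0403,-0.0145,0,0.1],
  [0,0,0,0,0,0,0.1],
  [0,0,0,0,0,0,0.1],
  [0,0,0,0,0,0,0.1],
])

```text
time: 15.1
ee_pos: [0.5164, 0.1507, 0.1196]
tcp_rot: [0.0, 0.805, 0.593, -0.0]
contact_force: [-0.5, -0.7, -0.7]
opening: 0.292
gripper_force: 34.6
```

```bash
python3 - <<'E'
from h import *
from station import env,cams
go(env,[.5164,.1515,.0142],-17.2)
E
```

```text
t 15.1 pos [0.5164 0.1507 0.1196] yang -17.3 turn -0.08 tilt z [ 0. -0. -1.] shift [ 0.0008 -0.0002  0.1054] shift after turn [ 0.0008 -0.0002  0.1054]
```

apply_moves([
  [0,0,0,0.001,0,0.03,0.1],
  [0,0,0,0,0,0.03,0.1],
  [0,0,0,0,0,0.02,0.1],
  [0,0,0,0,0,0.012,0.1],
  [0,0,0,0,0,0,0.1],
])

```text
time: 15.6
ee_pos: [0.5161, 0.1514, 0.0265]
tcp_rot: [-0.0, 0.806, 0.592, -0.001]
contact_force: [1.2, -0.6, -0.6]
opening: 0.294
gripper_force: 34.6
```

apply_moves([
  [0,0,0,0,0,0.005,0.1],
  [0,0,0,0,0,0.005,0.1],
  [0,0,0,0,0,0.003,0.1],
  [0,0,0,0,0,0,0.1],
  [0,0,0,0,0,0,0.1],
])

```text
time: 16.1
ee_pos: [0.5167, 0.153, 0.0146]
tcp_rot: [0.0, 0.805, 0.593, 0.0]
contact_force: [1.0, 0.0, 0.4]
opening: 0.291
gripper_force: 34.7
```

apply_moves([
  [0,0,0,0,0,0.001,0.1],
  [0,0,0,0,0,0,0.5],
  [0,0,0,0,0,0,1],
  [0,0,0,0,0,0,1],
  [0,0,0,0,0,0,1],
])

```text
time: 16.6
ee_pos: [0.5166, 0.153, 0.0134]
tcp_rot: [0.0, 0.805, 0.593, -0.0]
contact_force: [-0.1, -0.0, -0.7]
opening: 0.948
gripper_force: 0.0
```

apply_moves([
  [0,0,0,0,0,0,1],
  [0,0,0,0,0,0,1],
  [0,0,0,0,0,-0.03,1],
  [0,0,0,0,0,-0.04,1],
  [0,0,0,0,0,-0.035,1],
])

```text
time: 17.1
ee_pos: [0.5165, 0.1526, 0.1197]
tcp_rot: [0.0, 0.805, 0.593, -0.0]
contact_force: [1.2, 1.3, -0.3]
opening: 0.998
gripper_force: 0.0
```

```bash
python3 - <<'E'
from h import *
from station import env,cams
shot(env,cams,"w11"); go(env,[.5264,-.208,.12],-2.7)
f,b=blobs("w11",.07,.11,[(.5164,.152)]);print(b,plane(f,b[0][0],.082,1).round(4))
E
```

```text
t 17.15 pos [0.5193 0.1528 0.1247] yang -17.3 turn -14.57 tilt z [ 0.006  0.002 -1.   ] shift [-0.3424  0.1139  0.004 ] shift after turn [-0.3601  0.0241  0.004 ]
[(array([322.61013794, 200.31069946]), array([34.04047394, 36.21199036]), np.float64(0.08305375993961411), array([0.51723878, 0.15536138, 0.08232138]))] [[0.5172 0.1553 0.082 ]]
```

Red is home, with its top at 0.0831 m. Green next.

apply_moves([
  [0,0,-7.2,0,0,0,1],
  [0,0,-7.3,0,0,0,1],
  [0,0,0,-0.04,0.003,0,1],
  [0,0,0,-0.04,0.003,0,1],
  [0,0,0,-0.04,0.003,0,1],
])

```text
time: 17.65
ee_pos: [0.5198, 0.0315, 0.1184]
tcp_rot: [0.0, 0.723, 0.691, 0.0]
contact_force: [0.6, -1.0, 0.0]
opening: 1.002
gripper_force: 0.0
```

apply_moves([
  [0,0,0,-0.04,0.003,0,1],
  [0,0,0,-0.04,0.003,0,1],
  [0,0,0,-0.04,0.003,0,1],
  [0,0,0,-0.04,0.003,0,1],
  [0,0,0,-0.04,0.003,0,1],
])

```text
time: 18.15
ee_pos: [0.5253, -0.1694, 0.1184]
tcp_rot: [-0.0, 0.724, 0.69, 0.0]
contact_force: [0.3, -0.5, -0.3]
opening: 1.003
gripper_force: 0.0
```

apply_moves([
  [0,0,0,-0.04,0.003,0,1],
  [0,0,0,0,0,0,1],
  [0,0,0,0,0,0,1],
  [0,0,0,0,0,0,1],
])

```text
time: 18.55
ee_pos: [0.5266, -0.2067, 0.1181]
tcp_rot: [-0.0, 0.723, 0.691, 0.0]
contact_force: [-0.9, 0.8, 0.2]
opening: 0.997
gripper_force: 0.0
```

```bash
python3 - <<'E'
from h import *
from station import env,cams
shot(env,cams,"w12"); go(env,[.5264,-.208,.012],-2.7)
f,b=blobs("w12",.076,.1,[(.5264,-.208),(.5233,-.2695)])
for x in b: print(x and plane(f,x[0],.082,1).round(4))
E
```

```text
t 18.6 pos [ 0.5267 -0.2064  0.1182] yang -2.6 turn 0.1 tilt z [-0.     0.001 -1.   ] shift [-0.0017 -0.0002  0.1062] shift after turn [-0.0017 -0.0002  0.1062]
[[ 0.5266 -0.2077  0.082 ]]
[[ 0.524  -0.2686  0.082 ]]
```

apply_moves([
  [0,0,0,-0.0015,0,0.035,1],
  [0,0,0,0,0,0.035,1],
  [0,0,0,0,0,0.02,1],
  [0,0,0,0,0,0.016,1],
  [0,0,0,0,0,0,1],
])

```text
time: 19.1
ee_pos: [0.5255, -0.2073, 0.0105]
tcp_rot: [-0.002, 0.723, 0.691, -0.001]
contact_force: [-0.8, 0.0, 0.2]
opening: 1.003
gripper_force: 0.0
```

apply_moves([
  [0,0,0,0,0,0,0.1],
  [0,0,0,0,0,0,0.1],
  [0,0,0,0,0,0,0.1],
  [0,0,0,0,0,0,0.1],
  [0,0,0,0,0,0,0.1],
])

```text
time: 19.6
ee_pos: [0.5269, -0.2095, 0.0132]
tcp_rot: [0.0, 0.724, 0.69, 0.0]
contact_force: [-0.4, 0.4, 5.5]
opening: 0.293
gripper_force: 34.0
```

apply_moves([
  [0,0,0,0,0,0,0.1],
  [0,0,0,0,0,0,0.1],
])

```text
time: 19.8
ee_pos: [0.5269, -0.2094, 0.0132]
tcp_rot: [0.0, 0.724, 0.69, 0.0]
contact_force: [-0.5, 1.9, 6.3]
opening: 0.294
gripper_force: 34.0
```

```bash
python3 - <<'E'
from h import *
from station import env,cams
go(env,[.5346,.211,.12],-17.2)
E
```

```text
t 19.8 pos [ 0.5269 -0.2094  0.0132] yang -2.7 turn 14.5 tilt z [ 0.001  0.    -1.   ] shift [ 0.4203 -0.0121 -0.1068] shift after turn [ 0.4039 -0.1169 -0.1068]
```

apply_moves([
  [0,0,0,0,0,-0.027,0.1],
  [0,0,0,0,0,-0.04,0.1],
  [0,0,0,0,0,-0.04,0.1],
  [0,0,7.2,0,0,0,0.1],
  [0,0,7.3,0,0,0,0.1],
])

```text
time: 20.3
ee_pos: [0.5273, -0.2097, 0.1212]
tcp_rot: [0.001, 0.806, 0.591, 0.001]
contact_force: [0.4, 0.6, -1.3]
opening: 0.288
gripper_force: 34.6
```

apply_moves([
  [0,0,0,0.0404,-0.0117,0,0.1],
  [0,0,0,0.0404,-0.0117,0,0.1],
  [0,0,0,0.0404,-0.0117,0,0.1],
  [0,0,0,0.0404,-0.0117,0,0.1],
  [0,0,0,0.0404,-0.0117,0,0.1],
])

```text
time: 20.8
ee_pos: [0.5302, 0.0026, 0.1197]
tcp_rot: [-0.0, 0.805, 0.593, 0.0]
contact_force: [0.5, 0.8, -0.1]
opening: 0.289
gripper_force: 34.6
```

apply_moves([
  [0,0,0,0.0404,-0.0117,0,0.1],
  [0,0,0,0.0404,-0.0117,0,0.1],
  [0,0,0,0.0404,-0.0117,0,0.1],
  [0,0,0,0.0404,-0.0117,0,0.1],
  [0,0,0,0.0404,-0.0117,0,0.1],
])

```text
time: 21.3
ee_pos: [0.534, 0.2129, 0.1197]
tcp_rot: [-0.0, 0.805, 0.593, 0.0]
contact_force: [0.4, -0.2, -0.0]
opening: 0.298
gripper_force: 34.6
```

apply_moves([
  [0,0,0,0,0,0,0.1],
  [0,0,0,0,0,0,0.1],
  [0,0,0,0,0,0,0.1],
])

```text
time: 21.6
ee_pos: [0.5343, 0.2097, 0.1196]
tcp_rot: [0.0, 0.805, 0.593, -0.0]
contact_force: [-0.4, -0.6, 0.4]
opening: 0.293
gripper_force: 34.6
```

```bash
python3 - <<'E'
from h import *
from station import env,cams
go(env,[.5346,.211,.0132],-17.2)
E
```

```text
t 21.6 pos [0.5343 0.2097 0.1196] yang -17.3 turn -0.09 tilt z [ 0.    -0.001 -1.   ] shift [ 0.0014 -0.0002  0.1064] shift after turn [ 0.0014 -0.0002  0.1064]
```

apply_moves([
  [0,0,0,0.001,0,0.03,0.1],
  [0,0,0,0,0,0.03,0.1],
  [0,0,0,0,0,0.02,0.1],
  [0,0,0,0,0,0.013,0.1],
  [0,0,0,0,0,0,0.1],
])

```text
time: 22.1
ee_pos: [0.534, 0.2105, 0.0253]
tcp_rot: [-0.0, 0.806, 0.593, -0.001]
contact_force: [-0.0, 0.1, 0.9]
opening: 0.295
gripper_force: 34.6
```

apply_moves([
  [0,0,0,0,0,0.005,0.1],
  [0,0,0,0,0,0.005,0.1],
  [0,0,0,0,0,0.003,0.1],
  [0,0,0,0,0,0,0.1],
  [0,0,0,0,0,0,0.1],
])

```text
time: 22.6
ee_pos: [0.5347, 0.2121, 0.0136]
tcp_rot: [0.0, 0.805, 0.593, 0.0]
contact_force: [-0.3, -0.0, -0.8]
opening: 0.288
gripper_force: 34.8
```

apply_moves([
  [0,0,0,0,0,0.001,0.1],
  [0,0,0,0,0,0,0.5],
  [0,0,0,0,0,0,1],
  [0,0,0,0,0,0,1],
  [0,0,0,0,0,0,1],
])

```text
time: 23.1
ee_pos: [0.5346, 0.2121, 0.0124]
tcp_rot: [0.0, 0.805, 0.593, -0.0]
contact_force: [0.6, 0.3, 0.2]
opening: 0.948
gripper_force: 0.0
```

apply_moves([
  [0,0,0,0,0,0,1],
  [0,0,0,0,0,0,1],
  [0,0,0,0,0,-0.03,1],
  [0,0,0,0,0,-0.04,1],
  [0,0,0,0,0,-0.036,1],
])

```text
time: 23.6
ee_pos: [0.5344, 0.2117, 0.1197]
tcp_rot: [0.0, 0.805, 0.593, -0.0]
contact_force: [0.2, 0.6, -0.7]
opening: 0.998
gripper_force: 0.0
```

apply_moves([
  [0,0,0,0,0,0,1],
  [0,0,0,0,0,0,1],
])

```text
time: 23.8
ee_pos: [0.5348, 0.2124, 0.119]
tcp_rot: [-0.0, 0.805, 0.594, 0.001]
contact_force: [-0.3, -0.4, -0.2]
opening: 1.001
gripper_force: 0.0
```

```bash
python3 - <<'E'
from h import *
from station import env,cams
shot(env,cams,"w13"); go(env,[.5235,-.2693,.12],-2.7)
f,b=blobs("w13",.07,.11,[(.5346,.212)]);print(b,plane(f,b[0][0],.082,1).round(4))
E
```

```text
t 23.85 pos [0.5341 0.2123 0.118 ] yang -17.2 turn -14.49 tilt z [-0.  0. -1.] shift [-0.4632  0.1321 -0.0021] shift after turn [-0.4816  0.0121 -0.0021]
[(array([322.37243652, 201.65788269]), array([34.60505676, 36.58987427]), np.float64(0.08308243349248659), array([0.53526931, 0.21456526, 0.08221273]))] [[0.5352 0.2145 0.082 ]]
```

Green is home, with its top at 0.0831 m. Blue next.

apply_moves([
  [0,0,-7.2,0,0,0,1],
  [0,0,-7.3,0,0,0,1],
  [0,0,0,-0.0401,0.001,0,1],
  [0,0,0,-0.0401,0.001,0,1],
  [0,0,0,-0.0401,0.001,0,1],
])

```text
time: 24.35
ee_pos: [0.5307, 0.0905, 0.117]
tcp_rot: [-0.001, 0.723, 0.691, -0.001]
contact_force: [1.4, -1.1, -0.2]
opening: 1.0
gripper_force: 0.0
```

apply_moves([
  [0,0,0,-0.0401,0.001,0,1],
  [0,0,0,-0.0401,0.001,0,1],
  [0,0,0,-0.0401,0.001,0,1],
  [0,0,0,-0.0401,0.001,0,1],
  [0,0,0,-0.0401,0.001,0,1],
])

```text
time: 24.85
ee_pos: [0.5263, -0.11, 0.1171]
tcp_rot: [-0.001, 0.724, 0.69, -0.001]
contact_force: [0.7, -0.6, -0.0]
opening: 1.003
gripper_force: 0.0
```

apply_moves([
  [0,0,0,-0.0401,0.001,0,1],
  [0,0,0,-0.0401,0.001,0,1],
  [0,0,0,-0.0401,0.001,0,1],
  [0,0,0,-0.0401,0.001,0,1],
  [0,0,0,0,0,0,1],
])

```text
time: 25.35
ee_pos: [0.5214, -0.2758, 0.1174]
tcp_rot: [0.001, 0.726, 0.687, -0.002]
contact_force: [-0.1, 0.6, -1.0]
opening: 0.997
gripper_force: 0.0
```

apply_moves([
  [0,0,0,0,0,0,1],
  [0,0,0,0,0,0,1],
])

```text
time: 25.55
ee_pos: [0.5235, -0.2677, 0.1173]
tcp_rot: [-0.001, 0.723, 0.691, -0.0]
contact_force: [-0.8, 0.9, 0.0]
opening: 0.999
gripper_force: 0.0
```

```bash
python3 - <<'E'
from h import *
from station import env,cams
shot(env,cams,"w14"); go(env,[.5235,-.2693,.012],-2.7)
f,b=blobs("w14",.076,.1,[(.5233,-.2695)])
for x in b: print(x and plane(f,x[0],.082,1).round(4))
E
```

```text
t 25.6 pos [ 0.5238 -0.2675  0.1176] yang -2.6 turn 0.09 tilt z [-0.001  0.001 -1.   ] shift [-2.000e-03 -1.000e-04  1.056e-01] shift after turn [-2.000e-03 -1.000e-04  1.056e-01]
[[ 0.524  -0.2695  0.082 ]]
```

apply_moves([
  [0,0,0,-0.0015,0,0.035,1],
  [0,0,0,0,0,0.035,1],
  [0,0,0,0,0,0.02,1],
  [0,0,0,0,0,0.0155,1],
  [0,0,0,0,0,0,1],
])

```text
time: 26.1
ee_pos: [0.5228, -0.2683, 0.0108]
tcp_rot: [-0.002, 0.723, 0.691, -0.001]
contact_force: [-0.6, 0.2, -0.7]
opening: 1.0
gripper_force: 0.0
```

apply_moves([
  [0,0,0,0,0,0,0.1],
  [0,0,0,0,0,0,0.1],
  [0,0,0,0,0,0,0.1],
  [0,0,0,0,0,0,0.1],
  [0,0,0,0,0,0,0.1],
])

```text
time: 26.6
ee_pos: [0.5242, -0.2707, 0.0137]
tcp_rot: [0.0, 0.724, 0.69, 0.0]
contact_force: [-0.4, 1.4, 6.0]
opening: 0.292
gripper_force: 34.0
```

apply_moves([
  [0,0,0,0,0,0,0.1],
  [0,0,0,0,0,0,0.1],
])

```text
time: 26.8
ee_pos: [0.5241, -0.2707, 0.0137]
tcp_rot: [0.0, 0.724, 0.69, 0.0]
contact_force: [-0.9, 0.7, 5.4]
opening: 0.296
gripper_force: 34.0
```

```bash
python3 - <<'E'
from h import *
from station import env,cams
go(env,[.5530,.2702,.12],-17.2)
E
```

```text
t 26.8 pos [ 0.5241 -0.2707  0.0137] yang -2.7 turn 14.49 tilt z [ 0.001 -0.    -1.   ] shift [ 0.5417  0.0034 -0.1063] shift after turn [ 0.5253 -0.1323 -0.1063]
```

apply_moves([
  [0,0,0,0,0,-0.027,0.1],
  [0,0,0,0,0,-0.04,0.1],
  [0,0,0,0,0,-0.04,0.1],
  [0,0,7.2,0,0,0,0.1],
  [0,0,7.3,0,0,0,0.1],
])

```text
time: 27.3
ee_pos: [0.5245, -0.2711, 0.1218]
tcp_rot: [0.001, 0.806, 0.591, 0.001]
contact_force: [0.4, 0.1, -1.8]
opening: 0.293
gripper_force: 34.6
```

apply_moves([
  [0,0,0,0.0404,-0.0102,0,0.1],
  [0,0,0,0.0404,-0.0102,0,0.1],
  [0,0,0,0.0404,-0.0102,0,0.1],
  [0,0,0,0.0404,-0.0102,0,0.1],
  [0,0,0,0.0404,-0.0102,0,0.1],
])

```text
time: 27.8
ee_pos: [0.5347, -0.061, 0.1202]
tcp_rot: [0.0, 0.805, 0.593, 0.0]
contact_force: [0.7, -0.4, -0.4]
opening: 0.296
gripper_force: 34.6
```

apply_moves([
  [0,0,0,0.0404,-0.0102,0,0.1],
  [0,0,0,0.0404,-0.0102,0,0.1],
  [0,0,0,0.0404,-0.0102,0,0.1],
  [0,0,0,0.0404,-0.0102,0,0.1],
  [0,0,0,0.0404,-0.0102,0,0.1],
])

```text
time: 28.3
ee_pos: [0.5457, 0.1473, 0.1202]
tcp_rot: [-0.0, 0.805, 0.593, 0.0]
contact_force: [1.6, -0.0, -0.7]
opening: 0.29
gripper_force: 34.6
```

apply_moves([
  [0,0,0,0.0404,-0.0102,0,0.1],
  [0,0,0,0.0404,-0.0102,0,0.1],
  [0,0,0,0.0404,-0.0102,0,0.1],
  [0,0,0,0,0,0,0.1],
  [0,0,0,0,0,0,0.1],
])

```text
time: 28.8
ee_pos: [0.552, 0.2713, 0.1196]
tcp_rot: [0.0, 0.804, 0.594, -0.0]
contact_force: [-0.2, -1.2, -0.1]
opening: 0.291
gripper_force: 34.6
```

apply_moves([
  [0,0,0,0,0,0,0.1],
])

```text
time: 28.9
ee_pos: [0.5525, 0.2689, 0.1201]
tcp_rot: [0.0, 0.805, 0.593, -0.0]
contact_force: [0.2, -0.9, -1.2]
opening: 0.291
gripper_force: 34.6
```

```bash
python3 - <<'E'
from h import *
from station import env,cams
go(env,[.5530,.2700,.0137],-17.2)
E
```

```text
t 28.9 pos [0.5525 0.2689 0.1201] yang -17.3 turn -0.08 tilt z [ 0.    -0.001 -1.   ] shift [1.200e-03 1.000e-04 1.064e-01] shift after turn [1.200e-03 1.000e-04 1.064e-01]
```

apply_moves([
  [0,0,0,0.001,0,0.03,0.1],
  [0,0,0,0,0,0.03,0.1],
  [0,0,0,0,0,0.02,0.1],
  [0,0,0,0,0,0.013,0.1],
  [0,0,0,0,0,0,0.1],
])

```text
time: 29.4
ee_pos: [0.5521, 0.2697, 0.0258]
tcp_rot: [-0.0, 0.805, 0.593, -0.001]
contact_force: [-1.2, 1.0, -0.6]
opening: 0.295
gripper_force: 34.6
```

apply_moves([
  [0,0,0,0,0,0.005,0.1],
  [0,0,0,0,0,0.005,0.1],
  [0,0,0,0,0,0.003,0.1],
  [0,0,0,0,0,0,0.1],
  [0,0,0,0,0,0,0.1],
])

```text
time: 29.9
ee_pos: [0.5528, 0.2713, 0.0141]
tcp_rot: [0.0, 0.805, 0.593, 0.0]
contact_force: [-0.3, -0.5, -0.1]
opening: 0.291
gripper_force: 34.7
```

apply_moves([
  [0,0,0,0,0,0.001,0.1],
  [0,0,0,0,0,0,0.5],
  [0,0,0,0,0,0,1],
  [0,0,0,0,0,0,1],
  [0,0,0,0,0,0,1],
])

```text
time: 30.4
ee_pos: [0.5528, 0.2712, 0.0129]
tcp_rot: [0.0, 0.805, 0.593, -0.0]
contact_force: [0.4, -1.0, -0.0]
opening: 0.95
gripper_force: 0.0
```

apply_moves([
  [0,0,0,0,0,0,1],
  [0,0,0,0,0,0,1],
  [0,0,0,0,0,-0.03,1],
  [0,0,0,0,0,-0.04,1],
  [0,0,0,0,0,-0.04,1],
])

```text
time: 30.9
ee_pos: [0.5524, 0.2708, 0.1238]
tcp_rot: [0.0, 0.805, 0.593, -0.001]
contact_force: [0.0, 1.1, 0.5]
opening: 1.0
gripper_force: 0.0
```

apply_moves([
  [0,0,0,-0.03,0,-0.04,1],
  [0,0,0,-0.04,0,-0.04,1],
  [0,0,0,-0.04,0,-0.04,1],
  [0,0,0,0,0,0,1],
  [0,0,0,0,0,0,1],
])

```text
time: 31.4
ee_pos: [0.5233, 0.1747, 0.2346]
tcp_rot: [-0.0, 0.805, 0.593, 0.001]
contact_force: [0.2, 1.4, -1.2]
opening: 0.999
gripper_force: 0.0
```

```bash
python3 - <<'E'
from h import *
from station import env,cams
shot(env,cams,"w15"); C=[(.498,.0932),(.5164,.152),(.5346,.211),(.5528,.2702)]
f,b=blobs("w15",.07,.11,C)
for x,c in zip(b,C): print(x[2].round(4),plane(f,x[0],.082,1)[0,:2].round(4),c)
E
```

```text
0.083 [0.4991 0.097 ] (0.498, 0.0932)
0.0832 [0.5173 0.1548] (0.5164, 0.152)
0.0832 [0.5352 0.2131] (0.5346, 0.211)
0.0831 [0.5528 0.2707] (0.5528, 0.2702)
```

View pics/w15.png

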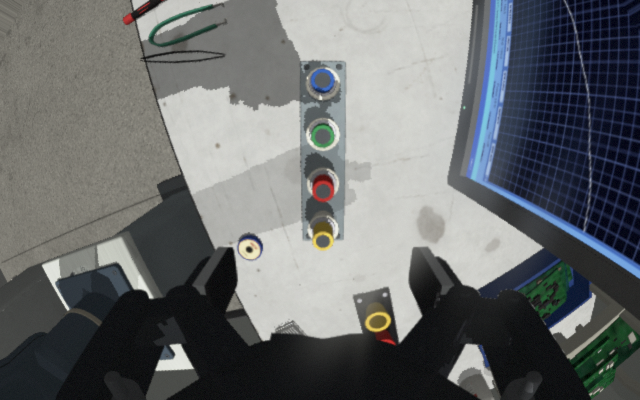

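All four nozzles stand in the white cups: blue (322,80), green (322,135), red (322,187) and yellow (322,238), left to right from the robot. Every top is at 0.083 m, the same height as when they stood in their home cups. The gripper is clear, and nothing touched the spool or heatsink.

```bash
python3 -c "
from station import env
print(env.close_job())"
```

```text
the job is handed in; nothing more can be done
None
```

Job handed in: all four nozzles stand fully home in the plain rack in reverse order (blue, green, red, yellow from the left seen from the robot), and the spool and heatsink were left alone.

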